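# Load the soldering-brick holder

### The job

Get the soldering station ready. The little white abrasive block was left lying in the fire brick's pocket: seat it in its own small pocket of the blue holder, and seat the grey fire brick in the long pocket, each right way up, flat on the pocket floor and square between the walls. Set the brick down, do not drop it: it is soft.

Things in the scene. Friction and masses are not known exactly. Their poses are not given: they have to be found in the camera images.
- holder: Blue steel plate, 92 (x) x 208 (y) x 4 mm, screwed to the bench, with two rectangular pockets in a row along y. Origin: centre of its underside; z up. Pocket floors lie 4 mm above the bench; straight steel walls rise 5 mm from the floor, then thin lips lean 45 degrees outward as a lead-in. Lip tops: 9.5 mm above the floor, 6 mm outside the opening.
- brick_seat (a point): Centre of the long pocket's floor (30 mm to -y of the holder's origin, 4 mm up); axes as the holder's. Between its straight walls the pocket is 63 mm (x) x 120 mm (y), so the brick has 2.5 mm of play on each side.
- block_seat (a point): Centre of the small pocket's floor (69.5 mm to +y of the holder's origin, 4 mm up); axes as the holder's. Between its straight walls the pocket is 29 mm (x) x 39 mm (y), so the block has 2.5 mm of play on each side.
- fire_brick: Grey soft fire brick, 58 (x) x 115 (y) x 40 (z) mm, about 0.13 kg, lying loose on the bench to the left of the holder on its broad face. Origin: centre of its underside; x across its width, y along its length, z up. Turned half round it fits its pocket as well.
- abrasive_block: White abrasive block with rounded edges, 24 (x) x 34 (y) x 30 (z) mm, about 30 g. It starts loose on the floor of the holder's long pocket. Origin: centre of its underside; x across its width, y along its length, z up. Turned half round it fits its pocket as well.
There are look-alikes about, which are no part of the job. There is more than one size of the fire_brick; the one meant has the size given above. Several things have the shape of the abrasive_block; the one meant has the colours described above.

How it is judged (in metres and radians):
At the end, for the whole second after the job is handed in: Brick in the long pocket and block in the small one: each within 6 mm of the pocket's centre and 2.5 mm of its floor height, upright within 0.05 rad, length along the holder's y within 0.06 rad (brick) or 0.18 rad (block), either way round, at rest and released (horizontal distance between fire_brick and brick_seat below 0.006 m and z of fire_brick in the frame of brick_seat between -0.0025 and 0.0025 m and angle between each of fire_brick, abrasive_block's own z axis and vertical below 0.05 rad and angle between the y axis of fire_brick and the y axis of holder, either way round below 0.06 rad and linear speed of each of fire_brick, abrasive_block below 0.02 m/s and contact force between the fingers and fire_brick below 0.05 N and horizontal distance between abrasive_block and block_seat below 0.006 m and z of abrasive_block in the frame of block_seat between -0.0025 and 0.0025 m and angle between the y axis of abrasive_block and the y axis of holder, either way round below 0.18 rad and contact force between the fingers and abrasive_block below 0.05 N); the robot touches nothing.
It fails at once if the fire brick is dropped: it falls free at more than 0.7 m/s (about 25 mm of fall) (linear speed of fire_brick above 0.7 m/s and contact force between the fingers and fire_brick below 0.05 N).
It also fails if it takes over 58 s, if anything falls off the work surface, if the arm or the gripper's body presses on something with over 40 N, if the wrist force passes 120 N, or if a joint passes its speed limit or range.

### The arm

A 7-joint arm with a two-finger parallel gripper is mounted at the origin on a cart in front of the work surface, level with it; the furniture and walls round the work are solid. World frame = base frame: x ahead of the robot, y to its left, z up, the work surface at z = 0. Lengths are in mm, angles in rad, forces in N, time in s.
With the tool pointing down it reaches from about 425 to 950 mm from the base axis. Payload 4.7 kg.
Tool frame: the origin (TCP) lies between the finger pads; the fingertips stand 25 mm ahead of it and the grasp point (between the pads) lies 6 mm ahead of it; z points along the fingers, y is the direction in which the jaws open and shut (so a half turn about z gives the same grasp; the last joint's range is limited). The gripper opens to 87 mm and grips with 3 to 60 N. Pads are 19 mm wide; open, the fingers measure 117 mm over their backs; the gripper's body (75 mm by 190 mm) begins 51 mm behind the grasp point.
Start: joints at [1.266, 0.469, -0.049, 1.532, 0.024, 1.141, -0.082], TCP at [183.859, -649.494, 247.573] pointing down, gripper open.
Joint ranges: [-2.59, 2.59], [-0.33, 1.99], [-1.39, 1.29], [0.1, 2.45], [-1.04, 4.18], [0.21, 1.99], [-2.66, 2.66]. Speed limits (rad/s): [2.57, 2.57, 3.14, 3.14, 3.14, 3.14, 3.14].

### API

Orientations are given as a rotation vector (axis times angle).
In Python, from rig import bot, eoat, vision, job gives the robot as it stands. Calls block until the motion is done:
- bot.goto(position, orientation): joint-space move of the TCP to a pose.
- bot.line_to(position, rotation=None, vel=150, f_stop=None): straight line of the TCP; rotation=None keeps the orientation; vel is the mean speed in mm/s. With f_stop (N) it stops when the force on the tool has changed by that much, and returns True; else False.
- bot.set_joints(angles): joint-space move.
- eoat.grip(opening, grasp_force=None): finger opening in mm; grasp_force is the grip in N (None keeps the last); returns when the fingers have stopped.
- bot.hold(seconds).
- bot.ik(position, orientation): joint angles nearest the present ones, or None.
- bot.observe(): the state.
- vision.grab_frame(name): name is "scene" or "top" or "wrist"; returns (picture, depth): 420x560x3 uint8, red, green, blue; 420x560 float32, mm along the optical axis (not along the pixel's ray), 0 where there is no reading.
- vision.camera_params(name): a dict with "mtx" (3x3 intrinsics, pixels), "position" and "rotation" of the camera in the world. Camera axes: x right, y down, z forward; pixel columns grow to the right and rows downward; lengths in mm; the calibration is good to about 2 mm. A picture is of the moment at which its call begins: read the wrist's pose just before it. camera_params takes no time and is no camera call; for the wrist camera it gives the pose at the moment of the call.
A pose or a line that the arm cannot do raises bot.IKError and nothing moves.
- job.finish_job(): hands the job in, once; it reports no verdict.
The state is a dict: "t": time; "joints": joint angles; "dq": joint speeds; "effort": joint torques, N m; "eef_pos": TCP position; "eef_rot": TCP orientation; "force": force on the tool from outside, world axes, zero at the start; "torque": the same for the moment, N m; "gripper_width": finger opening in mm.
Only numpy, scipy, OpenCV 4.12 (cv2) and the standard library are available. Lean on these libraries where they do the work, as an engineer would, in place of code of your own. Each camera call takes 0.05 s, during which the arm holds its last target. There are 200 camera calls.

## Working session

There is one attempt and no reset: what is moved stays moved. The work goes in short steps, each a Python script; the robot and the scene stay as the last script left them, time stands still between calls to the robot, and variables do not carry over. Pictures are saved under pics/ and viewed, on a budget of 10 in all, crops included, one or two more only if the job needs it, and the job is handed in when it is done.

```bash
ls; mkdir -p pics; python3 - <<'E'
from rig import bot,eoat,vision,job
import cv2,numpy as np
ims=[]
for n in("scene","top"):
    p,d=vision.grab_frame(n); np.savez(f"{n}0.npz",p=p,d=d,**vision.camera_params(n)); cv2.imwrite(f"pics/{n}0.png",p[...,::-1]); c=vision.camera_params(n);print(n,c)
o=bot.observe();print(o)
E
```

```text
pics
scene {'mtx': array([[427.53857205,   0.        , 272.20922993],
       [  0.        , 427.53857205, 222.08875763],
       [  0.        ,   0.        ,   1.        ]]), 'position': array([ 246.5411449 , -449.72449535,  514.91887609]), 'rotation': array([-2.14804522,  0.52360728, -0.26708792])}
top {'mtx': array([[479.37762155,   0.        , 288.85827664],
       [  0.        , 479.37762155, 207.629971  ],
       [  0.        ,   0.        ,   1.        ]]), 'position': array([407.68812748, 183.27933631, 888.73443714]), 'rotation': array([-2.16401702,  2.10519196, -0.22977882])}
{'t': 0.1, 'joints': array([ 1.2660808 ,  0.46940692, -0.0486207 ,  1.53359497,  0.02410139,
        1.14096058, -0.08230384]), 'dq': array([-0.00018167, -0.00176923, -0.00209174, -0.00322969,  0.00027649,
       -0.00019663,  0.00041607]), 'effort': array([ 5.45728908e-04, -5.09166205e+01, -8.12400808e-02, -2.36828703e+01,
       -6.15148502e-02,  3.45110719e-02,  8.76198169e-05]), 'eef_pos': array([ 183.71808692, -649.00241412,  246.56461585]), 'eef_rot': array([-3.11001215e+00, -4.31712598e-01,  4.63396874e-04]), 'force': array([ 0.25796895, -0.07513216,  0.16055893]), 'torque': array([-0.02998484,  0.03361111,  0.00871879]), 'gripper_width': 87.3782630972413}
```

View pics/top0.png

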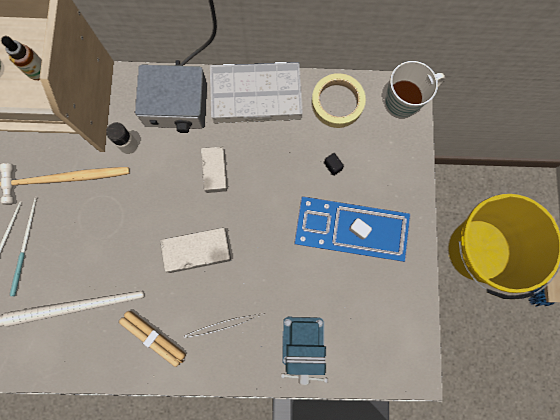

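View pics/scene0.png

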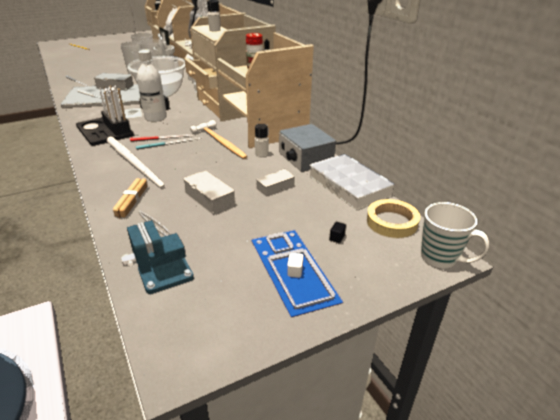

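Top view: there are two brick candidates, a large one at (195,250) and a small one at (214,169). The blocks are white at (361,228), in the long pocket, and black at (334,163). The holder is at (352,229), with its small pocket to image-left at (316,222). Next I'll measure these in world coordinates.

```bash
cat > h.py <<'E'
import numpy as np,cv2
from scipy.spatial.transform import Rotation as R
def cloud(d,c):
    K=c["mtx"];v,u=np.indices(d.shape)
    P=np.stack([(u-K[0,2])/K[0,0]*d,(v-K[1,2])/K[1,1]*d,d],-1)
    W=P@R.from_rotvec(c["rotation"]).as_matrix().T+c["position"]; W[d<=0]=np.nan
    return W
def rect(pts):
    """min-area rect: centre, short, long, angle of long axis from world y (rad, about z)"""
    (c,(w,h),a)=cv2.minAreaRect(np.float32(pts)); b=cv2.boxPoints((c,(w,h),a))
    e=max((b[1]-b[0],b[2]-b[1]),key=np.linalg.norm)
    if e[1]<0:e=-e
    return np.array(c),min(w,h),max(w,h),np.arctan2(-e[0],e[1])
def comp(m,u,v):
    n,l=cv2.connectedComponents(m.astype(np.uint8),connectivity=4); return l==l[v,u]
def down(th): # tool down, jaw axis (tool y) at angle th from world +y about z
    return (R.from_euler('z',th)*R.from_rotvec([np.pi,0,0])).as_rotvec()
E
python3 - <<'E'
from h import *
z=np.load("top0.npz");W=cloud(z["d"],z);p=z["p"].astype(int)
for n,(u,v) in dict(big=(195,250),small=(214,169),white=(361,228),black=(334,163)).items():
    zt=np.nanmedian(W[v-2:v+3,u-2:u+3,2]); m=comp(np.abs(W[...,2]-zt)<6,u,v); c,s,l,a=rect(W[m][:,:2]); print(n,zt.round(1),c.round(1),round(s,1),round(l,1),round(a,3),m.sum())
hsv=cv2.cvtColor(z["p"],cv2.COLOR_RGB2HSV)
m=(hsv[...,0]>100)&(hsv[...,0]<118)&(hsv[...,1]>150);m[:180]=0;m[280:]=0;m[:,:280]=0;m[:,420:]=0
m&=np.abs(W[...,2]-4)<12
print("holder",rect(W[m][:,:2]),np.nanmedian(W[m][:,2]))
print("bench",np.nanmedian(W[270:280,200:260,2]))
i=cv2.resize(z["p"][130:290,140:420,::-1],None,fx=2.8,fy=2.8,interpolation=2);cv2.imwrite("pics/crop1.png",i)
E
```

```text
big 39.6 [490.2 328.1] 58.5 115.1 0.224 2128
small 28.1 [642.9 304.9] 40.8 81.4 -1.451 940
white 33.4 [538.1  31.7] 24.0 33.8 -0.61 243
black 29.3 [660.7  80.6] 23.9 33.6 -0.947 226
holder (array([540.3861084 ,  41.17591858]), 91.06544494628906, 206.49488830566406, np.float32(-0.12943488)) 3.710236890306419
bench -0.28935643945800393
```

View pics/crop1.png

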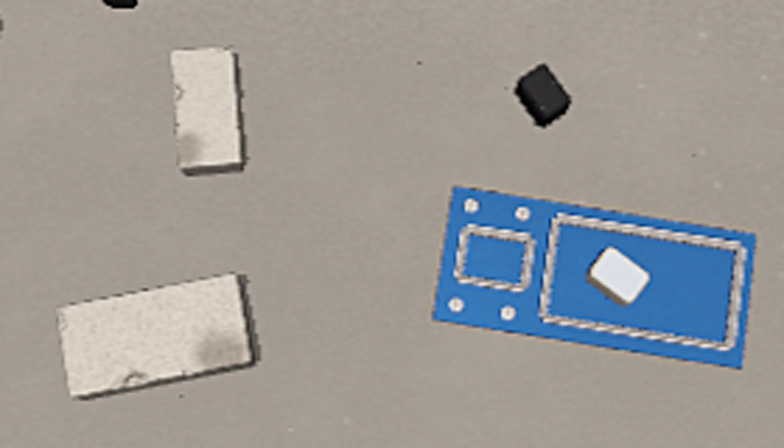

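Identification: the big brick at (195,250) measures 58.5 x 115.1 x 40, so it's the one meant; the one at (214,169) is 41 x 81 x 28, a look-alike. The block meant is the white one at (361,228), not the black one at (334,163). The crop confirms both. Next I'll move over the holder and cross-check with the wrist camera.

```bash
python3 - <<'E'
from rig import bot,eoat,vision,job
from h import *
th=-0.61+np.pi/2
bot.goto([538,32,260],down(th)); bot.hold(.3)
c=vision.camera_params("wrist");p,d=vision.grab_frame("wrist");np.savez("w1.npz",p=p,d=d,**c);cv2.imwrite("pics/w1.png",p[...,::-1])
o=bot.observe();print(o["t"],o["eef_pos"],o["force"],o["joints"])
W=cloud(d,c);print(np.nanpercentile(W[...,2],[5,50,95]))
E
```

```text
3.1583 [538.0333592   31.82695635 259.98678599] [ 0.60733248 -1.12976087 -0.39363605] [ 0.49090779  0.33052136 -0.78074498  1.80865797  0.25818086  1.10748022
 -0.98984433]
[-338.80254344    2.36652329  350.69640946]
```

View pics/w1.png

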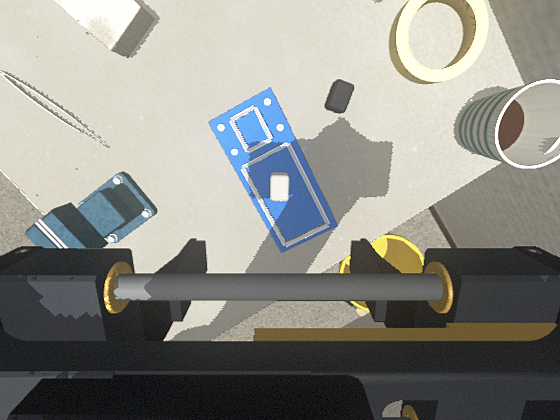

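The wrist view shows the white block at (280,187), the holder around (272,170), and the black block at (340,96). I'll measure from it.

```bash
cat >> h.py <<'E'
def top(W,u,v,tol=5):
    zt=np.nanmedian(W[v-2:v+3,u-2:u+3,2]); m=comp(np.abs(W[...,2]-zt)<tol,u,v); return (zt,)+rect(W[m][:,:2])
def holder(p,W,c0=(540,41)):
    hsv=cv2.cvtColor(p,cv2.COLOR_RGB2HSV)
    m=(hsv[...,0]>100)&(hsv[...,0]<125)&(hsv[...,1]>150)&(np.abs(W[...,2]-4)<12)&(np.hypot(W[...,0]-c0[0],W[...,1]-c0[1])<130)
    n,l,s,_=cv2.connectedComponentsWithStats(cv2.morphologyEx(m.astype(np.uint8),cv2.MORPH_CLOSE,np.ones((5,5))))
    return rect(W[(l==1+np.argmax(s[1:,4]))&m][:,:2])
E
python3 - <<'E'
from h import *
z=np.load("w1.npz");W=cloud(z["d"],z)
print(top(W,280,187),holder(z["p"],W)); print(top(W,340,96))
z=np.load("top0.npz");W=cloud(z["d"],z);print(holder(z["p"],W))
E
```

```text
(np.float64(34.5033864585983), array([538.27148438,  29.26740646]), 23.087541580200195, 32.871742248535156, np.float32(-0.6156348)) (array([547.36413574,  88.91398621]), 89.8546142578125, 106.3612060546875, np.float32(-0.12886964))
(np.float64(30.513658794732976), array([660.52801514,  78.55769348]), 24.065345764160156, 34.0518684387207, np.float32(-0.93599504))
(array([540.3861084 ,  41.17591858]), 91.06544494628906, 206.49488830566406, np.float32(-0.12943488))
```

```bash
cat > go1.py <<'E'
from rig import bot,eoat,vision,job
from h import *
H=np.array([540.4,41.2]);a=-0.129
seat=lambda dy:H+dy*np.array([-np.sin(a),np.cos(a)])
th=-0.61+np.pi/2;B=[538.1,31.7]   # top-camera values for pick and place alike
eoat.grip(60)
bot.line_to([*B,90],down(th),vel=200); print(bot.line_to([*B,41],vel=80,f_stop=12))
eoat.grip(15,12);print(bot.observe()["gripper_width"])
bot.line_to([*B,110],vel=120);print(bot.observe()["gripper_width"])
S=seat(69.5);bot.line_to([*S,110],down(a+np.pi/2),vel=150)
bot.hold(.2);o=bot.observe();print(S,o["eef_pos"],o["t"],o["force"])
c=vision.camera_params("top");p,d=vision.grab_frame("top");np.savez("top1.npz",p=p,d=d,**c);cv2.imwrite("pics/top1.png",p[120:300,240:450,::-1].repeat(3,0).repeat(3,1))
c=vision.camera_params("wrist");p,d=vision.grab_frame("wrist");np.savez("w2.npz",p=p,d=d,**c);cv2.imwrite("pics/w2.png",p[...,::-1])
E
python3 - <<'E'
from h import *
z=np.load("w1.npz");W=cloud(z["d"],z);p=z["p"].astype(int)
m=(p[...,2]-p[...,0]>40)&(np.abs(W[...,2]-4)<12)&(np.hypot(W[...,0]-540,W[...,1]-41)<130)
print(rect(W[m][:,:2]))
E
python3 go1.py
```

```text
(array([540.51361084,  38.97620392]), 92.00505065917969, 209.30589294433594, np.float32(-0.12993701))
False
23.662349593706637
23.72624554155325
[549.34065487 110.12252673] [549.30268422 108.83513454 109.79831103] 7.9917 [ 0.21272006  0.61353441 -0.1583023 ]
```

View pics/w2.png

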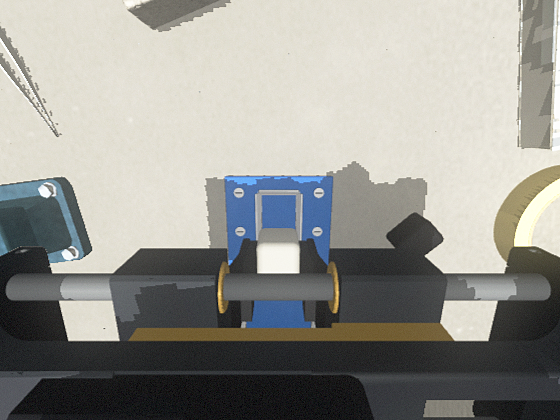

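The wrist view shows the block held squarely between the jaws at (280,240), lined up with the small pocket at (279,210). The holder offset between cameras is the same as the block's, so relative positions hold. I'll check the tracking lag and then lower.

```bash
cat > go2.py <<'E'
from rig import bot,eoat,vision,job
from h import *
H=np.array([540.4,41.2]);a=-0.129
S=H+69.5*np.array([-np.sin(a),np.cos(a)])
o=bot.observe();print(o["t"],o["eef_pos"])
bot.line_to([*S,60],vel=100);bot.hold(.3);o=bot.observe();e=S-o["eef_pos"][:2];print("err",e,o["gripper_width"])
T=S+e if np.linalg.norm(e)<4 else S
print(bot.line_to([*T,40.5],vel=30,f_stop=8));o=bot.observe();print(o["eef_pos"],o["force"],o["t"])
E
python3 go2.py
```

```text
8.0917 [549.36883222 109.24971023 109.99166081]
err [-0.30151014 -0.0616021 ] 23.71880227183058
True
[548.65555976 109.88477306  40.85065932] [ 0.18681452 -0.8836688   4.69258152] 9.6667
```

It made contact at z=40.85, and the floor was expected at 41, so the block is seated. I'll release, retreat and check, then pick up the brick.

```bash
cat > go3.py <<'E'
from rig import bot,eoat,vision,job
from h import *
o=bot.observe();P=o["eef_pos"]
eoat.grip(40);bot.line_to([P[0],P[1],140],vel=150)
th=0.224+np.pi/2;B=[490.2,328.1]
eoat.grip(87);bot.line_to([*B,140],down(th),vel=220);bot.hold(.2)
p,d=vision.grab_frame("top");c=vision.camera_params("top");W=cloud(d,c);np.savez("top2.npz",p=p,d=d,**c)
cv2.imwrite("pics/top2.png",p[180:280,280:430,::-1].repeat(4,0).repeat(4,1))
H=np.array([540.4,41.2]);a=-0.129;S=H+69.5*np.array([-np.sin(a),np.cos(a)])
px=(W[...,2]>25)&(W[...,2]<45)&(np.hypot(W[...,0]-S[0],W[...,1]-S[1])<40)
print("block z",np.median(W[px][:,2]),rect(W[px&(W[...,2]>np.median(W[px][:,2])-4)][:,:2]),"seat",S,bot.observe()["t"],bot.observe()["eef_pos"])
E
python3 go3.py
```

```text
block z 33.27296160983485 (array([548.20556641, 109.59938049]), 23.842151641845703, 33.923030853271484, np.float32(-0.10545721)) seat [549.34065487 110.12252673] 13.5583 [490.76164847 327.05287527 139.95175754]
```

View pics/top2.png

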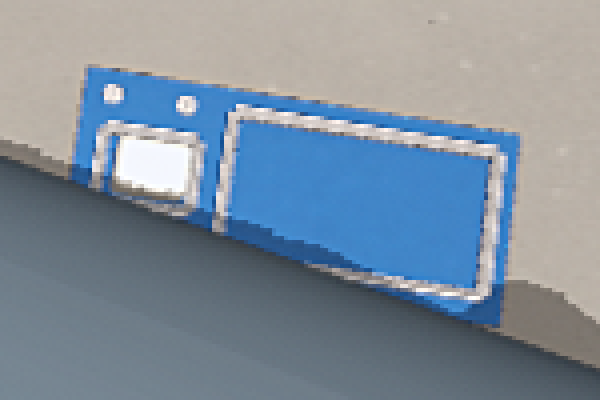

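The picture shows the white block at (153,165) inside the small pocket, square. Its top height is unchanged and it is about 1.2 mm off centre. Now the brick.

```bash
cat > go4.py <<'E'
from rig import bot,eoat,vision,job
from h import *
H=np.array([540.4,41.2]);a=-0.129
S=H-30*np.array([-np.sin(a),np.cos(a)])
B=np.array([490.2,328.1])
bot.line_to([*B,70],vel=100);bot.hold(.2);e=B-bot.observe()["eef_pos"][:2];print("err",e)
print(bot.line_to([*(B+e),37],vel=60,f_stop=10));print(bot.observe()["eef_pos"])
eoat.grip(45,22);print(bot.observe()["gripper_width"],bot.observe()["eef_pos"])
bot.line_to([*B,115],vel=80);print(bot.observe()["gripper_width"],bot.observe()["force"])
bot.line_to([*S,115],down(a+np.pi/2),vel=130)
bot.line_to([*S,65],vel=80);bot.hold(.4);o=bot.observe();e=S-o["eef_pos"][:2];print("S",S,"err",e,o["eef_pos"],o["gripper_width"],o["force"],o["t"])
p,d=vision.grab_frame("wrist");cv2.imwrite("pics/w3.png",p[...,::-1])
E
python3 go4.py
```

```text
err [-0.35274402 -0.26716943]
False
[489.80679018 328.04570349  36.90499176]
58.10289242842414 [489.94217708 327.8243371   37.1147679 ]
57.73290220440557 [ 0.02301021  0.55433255 -1.36850727]
S [536.54072452  11.44926904] err [-0.12387607  0.08189011] [536.66460059  11.36737893  65.24339946] 57.76934469680498 [ 0.72785227  0.70907633 -2.05044355] 20.8333
```

View pics/w3.png

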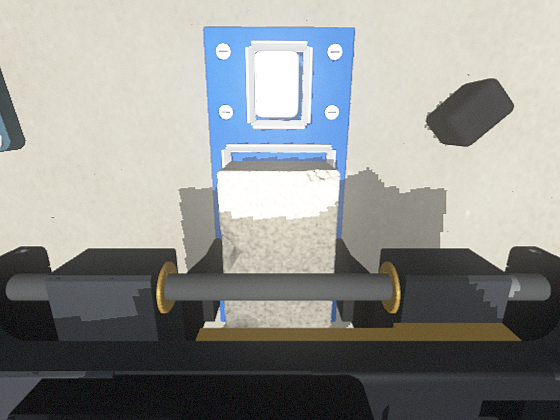

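The brick is held square over the long pocket at (279,240), with its end just inside the pocket's end wall at (280,150). The block sits at (278,85). Lowering now.

```bash
python3 - <<'E'
from rig import bot,eoat,vision,job
S=[536.5,11.5]
print(bot.line_to([*S,40.3],vel=25,f_stop=8));o=bot.observe();print(o["eef_pos"],o["force"],o["t"],o["gripper_width"])
E
```

```text
True
[536.29006695  11.47546104  41.09272767] [-0.11892494 -0.65746194  4.65340369] 21.7917 58.17310196303094
```

```bash
python3 - <<'E'
from rig import bot,eoat,vision,job
from h import *
P=bot.observe()["eef_pos"]
eoat.grip(80);bot.line_to([P[0],P[1],150],vel=100);bot.line_to([400,-200,250],vel=220);bot.hold(.3)
p,d=vision.grab_frame("top");c=vision.camera_params("top");W=cloud(d,c)
cv2.imwrite("pics/top3.png",p[180:280,280:430,::-1].repeat(4,0).repeat(4,1))
H=holder(p,W);print("holder",H)
H=np.array([540.4,41.2]);a=-.129
for n,dy,zt in(("brick",-30,44),("block",69.5,34)):
    S=H+dy*np.array([-np.sin(a),np.cos(a)])
    m=(np.abs(W[...,2]-zt)<4)&(np.hypot(W[...,0]-S[0],W[...,1]-S[1])<(75 if n=="brick" else 28))
    q=W[m];A=np.c_[q[:,:2]-S,np.ones(len(q))];f=np.linalg.lstsq(A,q[:,2],rcond=None)[0]
    r=rect(q[:,:2]);print(n,"z",np.median(q[:,2]),"off",r[0]-S,r[1:],"dang",r[3]-a,"tilt",f[:2])
print(bot.observe()["t"],bot.observe()["eef_pos"])
E
```

```text
holder (array([540.21417236,  41.16934204]), 91.14511108398438, 206.60096740722656, np.float32(-0.13239667))
brick z 43.61344679251033 off [-0.55341983  0.33301856] (58.6018180847168, 115.29318237304688, np.float32(-0.13373813)) dang -0.004738137 tilt [-0.00033752  0.00086484]
block z 33.25378077633286 off [-1.16609432 -0.33670672] (23.800281524658203, 33.66695785522461, np.float32(-0.14394121)) dang -0.0149412155 tilt [-0.01569381 -0.00555375]
25.4833 [ 400.15434911 -199.63029266  249.87576991]
```

View pics/top3.png

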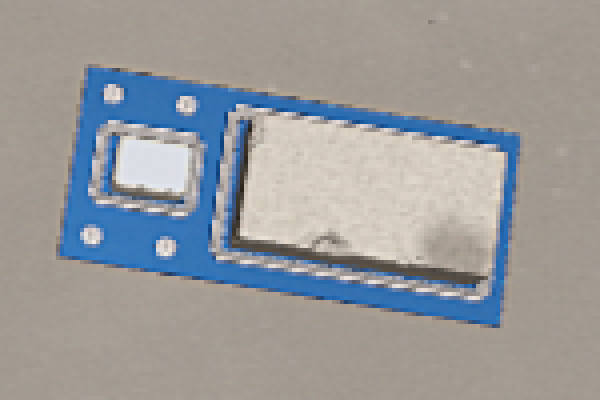

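The picture shows both parts inside their pockets, block at (153,165) and brick at (370,195). Both are square, and the gripper is well clear.

```bash
python3 -c "
from rig import job
job.finish_job()"
```

```text
the job is handed in; nothing more can be done
```

I moved the white abrasive block from the long pocket to its own small pocket. I then set the 58 x 115 x 40 mm fire brick down in the long pocket until it touched the floor, released it and backed off. The last reading was 25.5 s on the clock, and I handed the job in after that; no verdict was given.

Last checks, from the top camera:

| Part | Off centre | Angle to holder | Top height | Tilt |
|---|---|---|---|---|
| Brick | 0.65 mm | 0.005 rad | 43.6 mm (44 if seated) | under 0.001 rad |
| Block | 1.2 mm | 0.015 rad | 33.3 mm (34 if seated) | about 0.017 rad |

- **Heights:** both tops read slightly low, but the camera also read the bare bench 0.3 mm low. The tool met the floor at the expected height for both parts.
- **Block tilt:** this is within the limit and probably measurement noise from its small, rounded top.
- **Disagreement:** the wrist camera read about 2.2 mm lower in y than the top camera, by about the same amount for the holder and both blocks. I used the top camera for both picking and placing so the offset largely cancelled.

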